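# Seat the blending cup on the personal blender and keep it pressed down

## Task

Make the shake: pick up the teal blending cup, which stands upside down on its blade cap, turn it so that its four lugs drop into the four slots of the white blender base, slide it in and push it fully home against the sprung switch ring. The blender runs only while the cup is pressed, so finish still gripping the cup and holding it fully down; keep the cup upright throughout and leave the yogurt pot, peanut butter jar and spoon alone.

Things in the scene. Friction and masses are not known exactly. Their poses are not given: they have to be found in the camera images.
- blender_cup: Teal blending cup upside down on a black blade cap, 140 mm tall, 0.2 to 0.33 kg, loose. Origin: centre of the cap's underside; z up the axis. Cap 71 mm across, z 0 to 36 mm, foot edge bevelled, hollow below (54 mm across, 14 mm deep). Above it the teal cup: cone from 70 mm across at z 44 to 63 mm at z 66, then a plain cylinder, closed domed top.
- cup_grip (a point): Point on the cup's axis 105 mm above its origin, middle of the plain round part 63 mm across (z 66 to 126 mm): grip here, fingers at any yaw.
- cup_lug (a point): Outer end of the lug on the cup's own +x axis, 43.5 mm from the axis, 18 mm above the cup's origin. Four equal teal lugs stick out of the cap on the cup's +x, +y, -x, -y axes: 12 mm wide, z 12 to 24 mm, feet tapered to 9 mm wide. A rib on the cup (z 37 to 63 mm) marks each. A quarter turn gives the same fit.
- blender_base: White cordless blender base with a grey collar, 118 mm across, 105 mm tall, fixed by suction feet. Origin: centre of its underside; z up; round power key on its own -x side. When the lugs stand on the slot floors the cup is fully home, its origin 75 mm above the base's origin. A steel drive dog 28 mm across, top at z = 86 mm, stands in the middle of the socket and clears the hollow cap.
- socket (a point): Centre of the opening at the top of the base's collar (110 mm across), 105 mm above the worktop; axes as the base's. Bore 75 mm across, 2.5 mm bevel. The first 12 mm of the cap goes in at any yaw; then the lugs stand on the collar's top unless they lie over the slots.
- base_slot (a point): Middle of the mouth of the slot on the base's own +x axis, 42 mm from the axis, at the collar's top. Four equal slots in the bore wall on the base's +x, +y, -x, -y axes: 16 mm wide, reaching to 46 mm from the axis, 18 mm deep, 2.5 mm bevels, a white dot beside each. A lug has about 2 mm (3 degrees) of play each way.
- switch_ring (a joint): Amber sprung ring low in the socket, 71 mm across, its top 22 mm below the collar's top when up. Value: m pressed down; 0 = up, 0.008 = cup fully home. The cap's underside presses it: it starts to move at 4.4 N and takes about 11 N at 0.008 (800 N/m), more than the cup's weight, so it pushes the cup back up when let go.
- yogurt_pot: White and red yogurt pot, 72 mm across, 71 mm tall; origin centre of its underside. To be left alone.
- peanut_jar: Peanut butter jar with a red lid, 66 mm across, 104 mm tall; origin centre of its underside. To be left alone.
- spoon: Metal spoon lying near the front edge, 188 mm long, 39 mm wide, 16 mm high; origin at its middle on the worktop, its length along its own x. To be left alone.
Not all that is in view belongs to the job. Leave any yellow look-alike of the blender_cup alone.

How it is judged:
By the outcome, as a careful person would: the job done as asked, in the order asked, and still so for the second after the job is handed in, while the arm keeps its last pose, push and grip.
It also fails if it takes over 38 s, if anything falls off the work surface, if the arm or the gripper's body presses on something with over 40 N, if the wrist force passes 120 N, or if a joint passes its speed limit or range.

## Robot

A 6-joint arm with a two-finger parallel gripper is mounted at the origin on a cart in front of the work surface, level with it; the furniture and walls round the work are solid. World frame = base frame: x ahead of the robot, y to its left, z up, the work surface at z = 0. Lengths are in m, angles in rad, forces in N, time in s.
With the tool pointing down it reaches from about 0.425 to 0.95 m from the base axis. Payload 3.5 kg.
Tool frame: the origin (TCP) lies on the centre line of the jaws, within the pads' length; the fingertips stand 14 mm ahead of it and the grasp point (between the pads) lies 5 mm behind it; z points along the fingers, y is the line along which they close (so a half turn about z gives the same grasp; the last joint's range is limited). The gripper opens to 85 mm and grips with 20 to 120 N. Pads are 22 mm wide; open, the fingers measure 114 mm over their backs; the gripper's body (76 mm by 85 mm) begins 54 mm behind the grasp point. The pads swing forward as they close: fully open they stand 13 mm farther back than shut.
Start: joints at [-1.268, 0.286, 1.577, -0, 1.279, -0.15], TCP at [0.295, -0.607, 0.245] pointing down, gripper open.
Joint ranges: [-2.77, 2.77], [-0.9, 2.22], [0.21, 2.48], [-1.53, 4.67], [0.24, 2.81], [-2.84, 2.84]. Speed limits (rad/s): [2.79, 2.79, 3.14, 3.14, 3.14, 3.14].

## Interface

Orientations are given as a unit quaternion [w, x, y, z].
In Python, from workcell import get_obs, snapshot, camera_info, sign_off gives the robot as it stands.
- The arm moves only by the tool play_rows, never from a script. Its argument "increments" is one flat list of numbers, 7 for each row, row after row: the shift along the tool's x, y, z in mm, then the turn, a rotation vector about the tool's x, y, z in rad, then the gripper command: -1 is shut, 1 is fully open, values between are in proportion. In form: [tx, ty, tz, ax, ay, az, claw, tx, ty, tz, ax, ay, az, claw, ...]. A call has 1 to 20 rows; each row is the pose to reach, as a shift and turn from the pose commanded when the call began, along the tool's axes at that moment; what a row does not reach only later rows make up. A row lasts 1/10 s, in which the tool goes at most 50 mm and 8.59 degrees, less where a joint would pass 70% of its speed; a pose out of reach is approached as far as the arm can. A call with a gripper value outside its range is refused whole. The fingers move at their own pace and stop on an object; "newtons" is the grip in N (left out, the last holds). Time passes only in rows, so rows that repeat a pose let the fingers close. It gives the time, the measured TCP pose, the force, the opening and the grip force at its end, in the units of the state.
- get_obs(): the state, without advancing time (a new reading comes with each control period).
- snapshot(name): name is "side" or "top"; returns (picture, depth): 420x560x3 uint8, red, green, blue; 420x560 float32, m along the optical axis (not along the pixel's ray), 0 where there is no reading.
- camera_info(name): a dict with "vfov" (degrees; the focal length in pixels is half the picture's height over the tangent of half this angle, whatever the lens; pixels are square), "cx", "cy" (the principal point, pixels), "origin" and "attitude" of the camera in the world. Camera axes: x right, y up, looking along -z (the intrinsics and any distortion apply to the point x, -y, -z); pixel columns grow to the right and rows downward; lengths in m; the calibration is good to about 2 mm. A picture is of the moment at which its call begins. camera_info takes no time and is no camera call.
- sign_off(): hands the job in; it is judged then, once.
The state is a dict: "time_s": time; "joint_positions": joint angles; "qd": joint speeds; "effort": joint torques, N m; "tcp_pos": TCP position; "tool_rot": TCP orientation; "contact_force": force on the tool from outside, world axes, zero at the start; "ft_torque": the same for the moment, N m; "grip_width": opening from 0.0 (shut) to 1.0 (fully open); "grasp_force": force on a finger pad.
Only numpy, scipy, OpenCV 4.12 (cv2) and the standard library are available. Lean on these libraries where they do the work, as an engineer would, in place of code of your own. Each camera call takes 0.05 s, during which the arm holds its last target. There are 200 camera calls.

## Working session

There is one attempt and no reset: what is moved stays moved. The work goes in short steps, Python scripts to look and compute and a tool call to move; the robot and the scene stay as the last step left them, time stands still between calls to the robot, and variables do not carry over. Pictures are saved under pics/ and viewed, at most 10 in all, crops included, and the job is handed in when it is done.

Besides the shell and the picture viewer there is one more tool, called by a JSON object that holds its "api" and its "payload". play_rows: Moves the arm, as the interface text tells. Its arguments: {"type":"object","properties":{"increments":{"type":"array","items":{"type":"number"}},"newtons":{"type":"number"}},"required":["increments"]}

```bash
mkdir -p pics; python3 - <<'E'
from workcell import *
import cv2,numpy as np
for n in("side","top"):
    p,d=snapshot(n); cv2.imwrite(f"pics/{n}0.png",p[:,:,::-1]); np.savez(f"{n}0.npz",p=p,d=d); print(camera_info(n))
print(get_obs())
E
```

```text
{'vfov': 54.057187199890485, 'cx': 283.9099936561141, 'cy': 205.38008198138874, 'origin': array([ 0.5983194 , -0.56168878,  0.71904873]), 'attitude': array([0.89575499, 0.44406927, 0.0144917 , 0.01467929])}
{'vfov': 52.52129767408258, 'cx': 283.6847319923463, 'cy': 204.10897890214065, 'origin': array([0.37277361, 0.28279676, 0.93993731]), 'attitude': array([-0.66767778, -0.07371089,  0.08507629,  0.73589069])}
{'time_s': 0.1, 'joint_positions': array([-1.26803607e+00,  2.87109245e-01,  1.57800719e+00, -1.68613975e-05,
        1.27862109e+00, -1.49999984e-01]), 'qd': array([ 5.11850360e-05, -3.19055134e-03, -2.84099182e-03,  4.25181030e-04,
        1.13727359e-04, -1.30980501e-03]), 'effort': array([ 1.24854429e-03, -4.07293868e+01, -2.93698436e+01, -1.05855675e-04,
        3.45086271e-03, -7.13212870e-06]), 'tcp_pos': array([ 0.29513279, -0.60643782,  0.2440767 ]), 'tool_rot': array([-1.06869037e-03,  9.74484158e-01,  2.24453728e-01, -8.98802150e-05]), 'contact_force': array([ 0.23153228,  0.45799325, -0.34333512]), 'ft_torque': array([ 0.02438771, -0.02901396, -0.00021669]), 'grasp_force': 0.0, 'grip_width': 1.0007665524201423}
```

View pics/top0.png

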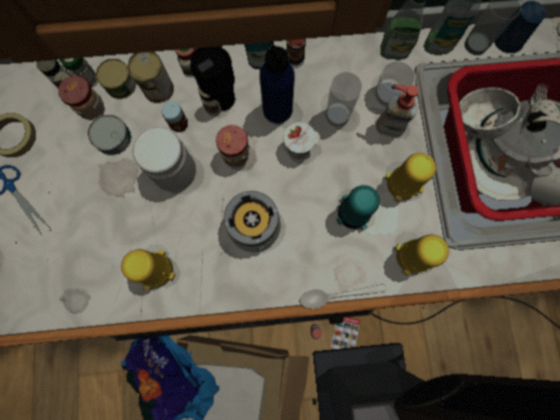

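View pics/side0.png

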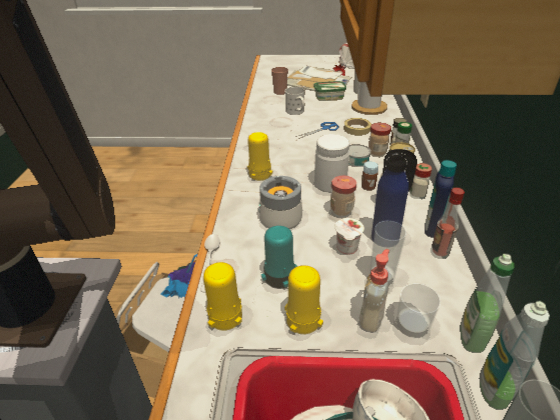

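The top view shows the teal cup near (358,203) and the base near (251,220), with the pot near (300,140), the jar near (233,145) and the spoon near (340,297). The side view shows the cup at (279,255), between two yellow look-alikes, with the base behind it at (281,200).

```bash
cat > h.py <<'E'
import numpy as np,cv2
from scipy.spatial.transform import Rotation as R
from scipy.optimize import least_squares
from workcell import *
def cam(n):
    c=camera_info(n);q=np.array(c["attitude"]);return c,R.from_quat(np.r_[q[1:],q[0]]).as_matrix(),210/np.tan(np.radians(c["vfov"]/2))
def cloud(n,d):
    c,M,f=cam(n);v,u=np.mgrid[:420,:560]
    P=np.stack([(u-c["cx"])/f*d,-(v-c["cy"])/f*d,-d],-1)
    W=P@M.T+c["origin"];W[d==0]=np.nan;return W
def proj(n,X):
    c,M,f=cam(n);p=(np.asarray(X)-c["origin"])@M
    return np.stack([c["cx"]+f*p[...,0]/-p[...,2],c["cy"]-f*p[...,1]/-p[...,2]],-1)
def ortho(n,img,ctr,z,half=.06,N=480):
    "rectified image of plane z: +x right, +y up"
    g=np.linspace(-half,half,N);X=np.stack(np.broadcast_arrays(ctr[0]+g[None,:],ctr[1]-g[:,None],z),-1)
    m=proj(n,X).astype(np.float32);return cv2.remap(img,m[...,0],m[...,1],cv2.INTER_CUBIC)
def circ(xy,r):
    return least_squares(lambda p:np.hypot(*(xy-p).T)-r,xy.mean(0),loss="soft_l1",f_scale=.001).x
E
python3 - <<'E'
from h import *
for n in("top","side"):
    z=np.load(n+"0.npz");p,d=z["p"],z["d"];W=cloud(n,d)
    hsv=cv2.cvtColor(p,cv2.COLOR_RGB2HSV)
    t=(abs(hsv[...,0].astype(int)-88)<10)&(hsv[...,1]>120)&(W[...,2]>.03)&(W[...,2]<.16)
    k,l,s,_=cv2.connectedComponentsWithStats(t.astype(np.uint8))
    r=[i for i in range(1,k) if s[i,4]>200];print(n,[s[i] for i in r])
    for i in r:
        Q=W[l==i];print(Q.mean(0),Q[:,2].max())
        q=Q[(Q[:,2]>.07)&(Q[:,2]<.122)];c=circ(q[:,:2],.0315);print("cup",c,len(q),np.std(np.hypot(*(q[:,:2]-c).T)))
    # worktop level, base
    b=W[200:240,225:280] if n=="top" else W[170:230,255:305]
    b=b.reshape(-1,3);q=b[(b[:,2]>.1)&(b[:,2]<.11)];print("rim",q.mean(0),np.median(q[:,2]),np.ptp(q,0))
    rr=b[(b[:,2]>.02)&(b[:,2]<.06)] 
    o=least_squares(lambda p:np.clip(np.hypot(*(q[:,:2]-p).T)-.055,0,None)+np.clip(.0375-np.hypot(*(q[:,:2]-p).T),0,None),q[:,:2].mean(0)).x;print("base",o)
E
```

```text
top [array([437,  17,  30,  21, 239], dtype=int32), array([ 340,  186,   39,   41, 1102], dtype=int32)]
[ 0.92526741 -0.14828848  0.10560399] 0.14579496086280297
cup [ 0.95059689 -0.15790097] 206 0.0020044355396058654
[0.54149252 0.11295295 0.11744293] 0.1438762266374385
cup [0.54991343 0.10436848] 180 0.0003515324403525766
rim [0.53606221 0.32857996 0.1054711 ] 0.10554716148674115 [0.08590823 0.10618449 0.00956982]
base [0.54291963 0.32849848]
side [array([266, 226,  25,  18, 332], dtype=int32)]
[0.55307263 0.10033914 0.13800943] 0.1408036079591567h.py:19: RuntimeWarning: Mean of empty slice.
  return least_squares(lambda p:np.hypot(*(xy-p).T)-r,xy.mean(0),loss="soft_l1",f_scale=.001).x
  ret = um.true_divide(
Traceback (most recent call last):
  File "h.py", line 19, in circ
    return least_squares(lambda p:np.hypot(*(xy-p).T)-r,xy.mean(0),loss="soft_l1",f_scale=.001).x
           ~~~~~~~~~~~~~^^^^^^^^^^^^^^^^^^^^^^^^^^^^^^^^^^^^^^^^^^^^^^^^^^^^^^^^^^^^^^^^^^^^^^^
ValueError: Initial guess is outside of provided bounds
```

```bash
python3 - <<'E'
from h import *
tiles=[]
for n in("top","side"):
    z=np.load(n+"0.npz");p,d=z["p"],z["d"];W=cloud(n,d).reshape(-1,3)
    hsv=cv2.cvtColor(p,cv2.COLOR_RGB2HSV).reshape(-1,3)
    near=lambda c,r:np.hypot(W[:,0]-c[0],W[:,1]-c[1])<r
    q=W[near((.545,.328),.075)&(W[:,2]>.1)&(W[:,2]<.111)];print(n,"rim",len(q),np.median(q[:,2]))
    def cost(c):
        r=np.hypot(*(q[:,:2]-c).T);return np.clip(r-.0545,0,None)+np.clip(.038-r,0,None)
    o=least_squares(cost,[.545,.328],loss="soft_l1",f_scale=.001).x;print("base",o,(q[:,:2].min(0)+q[:,:2].max(0))/2)
    t=(abs(hsv[:,0].astype(int)-88)<14)&(hsv[:,1]>80)
    q=W[near((.55,.104),.05)&(W[:,2]>.07)&(W[:,2]<.124)&t];c=circ(q[:,:2],.0315);print("cup",c,len(q),np.std(np.hypot(*(q[:,:2]-c).T)))
    # ribs and lugs: excess-radius points
    q=W[near((.55,.104),.06)&(W[:,2]>.008)&(W[:,2]<.028)&t];a=q[:,:2]-c;r=np.hypot(*a.T);m=r>.0375
    print("lug ang",np.sort(np.degrees(np.arctan2(a[m,1],a[m,0]))).round(),(r[m]*1e3).round())
    o2=(.545,.328)
    tiles.append(ortho(n,p,o2,.105,.07,380)); tiles.append(ortho(n,p,(.55,.104),.018,.07,380))
I=np.vstack([np.hstack(tiles[:2]),np.hstack(tiles[2:])])
cv2.imwrite("pics/o.png",cv2.resize(I,(600,600))[:,:,::-1])
E
```

```text
top rim 1138 0.10555858164969717
base [0.54286229 0.32848014] [0.54305702 0.32871615]
cup [0.54991452 0.10436688] 191 0.00034618640040877423
lug ang [-163. -162. -160. -159. -158. -156. -155. -154. -153. -149.   18.   20.
   21.   24.   27.   27.   32.   34.  109.  111.  112.  114.  115.  115.
  118.  119.  121.  123.] [41. 41. 40. 39. 38. 40. 40. 39. 41. 39. 42. 40. 38. 43. 39. 42. 40. 39.
 38. 39. 40. 38. 39. 40. 41. 40. 41. 42.]
side rim 430 0.1037383100160768
base [0.54397622 0.32610188] [0.54364469 0.32658892]
cup [0.551128   0.10455305] 194 0.0011228690343764419
lug ang [-164. -158. -158. -156. -153. -152. -151. -149. -147. -145.  -72.  -72.
  -71.  -70.  -69.  -68.  -66.  -65.  -63.  -63.  -61.  -60.   21.   23.
   30.] [41. 41. 40. 40. 38. 40. 39. 42. 40. 38. 42. 41. 40. 38. 40. 39. 40. 41.
 43. 42. 41. 42. 45. 44. 44.]
```

View pics/o.png

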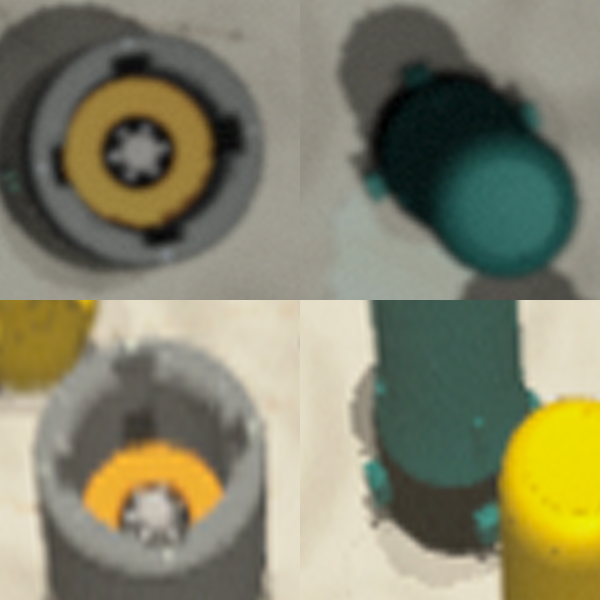

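```bash
cat >> h.py <<'E'
def go(x,y,z,dyaw=0):
    o=get_obs();q=o["tool_rot"];M=R.from_quat(np.r_[q[1:],q[0]])
    w=np.array([x,y,z]);print("shift mm",(M.inv().apply(w-o["tcp_pos"])*1e3).round(1),"turn z",round(-np.radians(dyaw),3),"tool z",M.apply([0,0,1]).round(4),"yaw",round(np.degrees(np.arctan2(*M.apply([1,0,0])[1::-1])),2))
def phase(n,img,c,z,r0,r1,width):
    "4-fold phase (deg) of darkest/brightest windows on an annulus, gives profile"
    a=np.radians(np.arange(0,360,.5));r=np.linspace(r0,r1,8)
    X=np.stack([c[0]+r[:,None]*np.cos(a),c[1]+r[:,None]*np.sin(a),np.full((8,len(a)),z)],-1)
    m=proj(n,X).astype(np.float32);g=cv2.remap(img,m[...,0],m[...,1],cv2.INTER_LINEAR).astype(float).mean(0)
    f=g.reshape(4,180).mean(0) if g.ndim==1 else None
    return g
E
python3 - <<'E'
from h import *
z=np.load("top0.npz");p,d=z["p"],z["d"];W=cloud("top",d).reshape(-1,3)
c=np.array([.5429,.3285]);g=phase("top",cv2.cvtColor(p,cv2.COLOR_RGB2GRAY),c,.105,.0395,.045,1)
dark=g<np.median(g)*.6
f=g.reshape(4,180).mean(0);w=np.clip(np.median(f)-f,0,None);A=np.radians(np.arange(0,90,.5)*4)
print("slot phase img",np.degrees(np.angle((w*np.exp(1j*A)).sum()))/4)
a=np.arange(0,360,.5);h=[]
for k in range(4):
    s=(abs((a-10-90*k+180)%360-180)<25);ww=np.clip(np.median(g)*.75-g[s],0,None);da=(a[s]-10-90*k+180)%360-180;h.append(10+(ww*da).sum()/ww.sum())
print("each",np.round(h,1))
t=np.load("top0.npz");hsv=cv2.cvtColor(p,cv2.COLOR_RGB2HSV).reshape(-1,3)
for lo,hi in((12,50),):
  m=(hsv[:,0]>lo)&(hsv[:,0]<35)&(hsv[:,1]>150)&(W[:,2]>.1)&(W[:,2]<.145)
  for i,xy in enumerate([(410,175),(422,254),(146,268)]):
    q=cloud("top",d)[xy[1]-25:xy[1]+25,xy[0]-25:xy[0]+25].reshape(-1,3);q=q[(q[:,2]>.12)&(q[:,2]<.15)];print("yellow",q.mean(0))
c,_=None,None
for n,cc in(("top",(.5499,.1044)),("side",(.5511,.1046))):
    z=np.load(n+"0.npz");W=cloud(n,z["d"]).reshape(-1,3);hs=cv2.cvtColor(z["p"],cv2.COLOR_RGB2HSV).reshape(-1,3)
    q=W[(hs[:,1]>80)&(abs(hs[:,0].astype(int)-88)<14)&(W[:,2]>.008)&(W[:,2]<.028)];v=q[:,:2]-cc;r=np.hypot(*v.T);k=(r>.037)&(r<.047);an=np.arctan2(v[k,1],v[k,0])
    print(n,"lug phase",np.degrees(np.angle(np.exp(4j*an).sum()))/4,k.sum())
go(.5503,.1045,.25)
go(.5503,.1045,.098)
E
```

```text
slot phase img 9.990374781465828
each [ 9.1  9.2 11.7 11.3]
yellow [ 0.60210616 -0.01177089  0.13767041]
yellow [ 0.43885481 -0.00654833  0.1378141 ]
yellow [0.46431076 0.54317597 0.13769718]
top lug phase 24.423417314566798 33
side lug phase 24.91914362154659 25
shift mm [ 540.5 -527.7   -4.6] turn z -0.0 tool z [-7.e-04  2.e-03 -1.e+00] yaw 25.94
shift mm [ 540.4 -527.4  147.4] turn z -0.0 tool z [-7.e-04  2.e-03 -1.e+00] yaw 25.94
```

{"api": "play_rows", "payload": {"increments": [540, -527.5, -5, 0, 0, 0, 1, 540, -527.5, -5, 0, 0, 0, 1, 540, -527.5, -5, 0, 0, 0, 1, 540, -527.5, -5, 0, 0, 0, 1, 540, -527.5, -5, 0, 0, 0, 1, 540, -527.5, -5, 0, 0, 0, 1, 540, -527.5, -5, 0, 0, 0, 1, 540, -527.5, -5, 0, 0, 0, 1, 540, -527.5, -5, 0, 0, 0, 1, 540, -527.5, -5, 0, 0, 0, 1, 540, -527.5, -5, 0, 0, 0, 1, 540, -527.5, -5, 0, 0, 0, 1, 540, -527.5, -5, 0, 0, 0, 1, 540, -527.5, -5, 0, 0, 0, 1, 540, -527.5, -5, 0, 0, 0, 1, 540, -527.5, -5, 0, 0, 0, 1, 540, -527.5, -5, 0, 0, 0, 1], "newtons": 50}}

```text
time_s: 1.8
tcp_pos: [0.5499, 0.1049, 0.2496]
tool_rot: [0.0, 0.974, 0.226, -0.001]
contact_force: [0.0, -0.2, -0.4]
grip_width: 0.997
grasp_force: 0.0
```

```bash
python3 - <<'E'
from h import *
go(.5503,.1045,.098); o=get_obs();print(o["tcp_pos"],o["joint_positions"],o["time_s"])
E
```

```text
shift mm [  0.5   0.6 151.6] turn z -0.0 tool z [-1.5e-03 -4.0e-04 -1.0e+00] yaw 26.12
[0.54985509 0.10487096 0.24958278] [ 7.39716120e-03  3.04419102e-02  1.85769006e+00 -4.43683028e-04
  1.25496991e+00  1.12253450e+00] 1.8
```

{"api": "play_rows", "payload": {"increments": [0.5, 0.5, 50, 0, 0, 0, 1, 0.5, 0.5, 90, 0, 0, 0, 1, 0.5, 0.5, 120, 0, 0, 0, 1, 0.5, 0.5, 145, 0, 0, 0, 1, 0.5, 0.5, 151, 0, 0, 0, 1, 0.5, 0.5, 151, 0, 0, 0, -1, 0.5, 0.5, 151, 0, 0, 0, -1, 0.5, 0.5, 151, 0, 0, 0, -1, 0.5, 0.5, 151, 0, 0, 0, -1, 0.5, 0.5, 151, 0, 0, 0, -1, 0.5, 0.5, 151, 0, 0, 0, -1], "newtons": 60}}

```text
time_s: 2.9
tcp_pos: [0.5519, 0.1032, 0.1008]
tool_rot: [0.001, 0.974, 0.225, 0.001]
contact_force: [-0.9, -0.5, 4.9]
grip_width: 0.727
grasp_force: 66.1
```

```bash
python3 - <<'E'
from h import *
go(.5433,.3274,.098+.16,-14.4); o=get_obs();print(o["tcp_pos"],o["contact_force"],o["grip_width"],o["grasp_force"])
E
```

```text
shift mm [  90.8 -205.  -157.3] turn z 0.251 tool z [ 2.8e-03 -7.0e-04 -1.0e+00] yaw 25.97
[0.55185668 0.103241   0.1008232 ] [-0.94542492 -0.47200028  4.89338001] 0.7266880101935334 66.05371907819062
```

{"api": "play_rows", "payload": {"increments": [0, 0, -30, 0, 0, 0, -1, 0, 0, -70, 0, 0, 0, -1, 0, 0, -110, 0, 0, 0, -1, 0, 0, -140, 0, 0, 0, -1, 0, 0, -150, 0, 0, 0, -1, 10, -25, -150, 0, 0, 0.05, -1, 25, -60, -150, 0, 0, 0.1, -1, 43, -100, -150, 0, 0, 0.15, -1, 62, -140, -150, 0, 0, 0.2, -1, 78, -175, -150, 0, 0, 0.24, -1, 88, -198, -150, 0, 0, 0.251, -1, 91, -205, -150, 0, 0, 0.251, -1, 91, -205, -150, 0, 0, 0.251, -1, 91, -205, -150, 0, 0, 0.251, -1]}}

```text
time_s: 4.3
tcp_pos: [0.5426, 0.3265, 0.2479]
tool_rot: [0.001, 0.995, 0.101, -0.001]
contact_force: [-0.0, -0.7, -2.9]
grip_width: 0.724
grasp_force: 66.8
```

```bash
python3 - <<'E'
from h import *
o=get_obs();print(o["tcp_pos"],o["contact_force"],o["ft_torque"],o["grip_width"],o["grasp_force"])
go(.5433,.3274,.25)
tiles=[]
for n in("top","side"):
    p,d=snapshot(n);np.savez(n+"1.npz",p=p,d=d);W=cloud(n,d);hs=cv2.cvtColor(p,cv2.COLOR_RGB2HSV)
    t=(abs(hs[...,0].astype(int)-88)<14)&(hs[...,1]>80)&(np.hypot(W[...,0]-.545,W[...,1]-.328)<.07)
    q=W[t];print(n,len(q),q[:,2].min(),q[:,2].max())
    zt=q[:,2].max();s=q[(q[:,2]>zt-.07)&(q[:,2]<zt-.02)];c=circ(s[:,:2],.0315);print("cup",c,len(s),np.std(np.hypot(*(s[:,:2]-c).T)))
    z0=zt-.14;s=q[(q[:,2]>z0+.005)&(q[:,2]<z0+.03)];v=s[:,:2]-c;r=np.hypot(*v.T);k=(r>.037)&(r<.048);an=np.arctan2(v[k,1],v[k,0]);print("lug",np.degrees(np.angle(np.exp(4j*an).sum()))/4,np.sort(np.degrees(an)).round())
    x,y=proj(n,[.545,.328,.16]).astype(int);x=min(max(x,90),470);tiles.append(cv2.resize(p[max(y-100,0):max(y-100,0)+180,x-65:x+65],None,fx=3,fy=3,interpolation=cv2.INTER_CUBIC))
cv2.imwrite("pics/h1.png",np.hstack(tiles)[:,:,::-1])
E
```

```text
[0.54262578 0.32650195 0.24791712] [-0.02884195 -0.74621157 -2.90703818] [-0.0032891   0.02565296 -0.01747715] 0.7235724481718584 66.8139943247661
shift mm [ 0.8 -0.7 -2.1] turn z -0.0 tool z [-0.0021 -0.0015 -1.    ] yaw 11.55
top 12 0.291643587753215 0.40848752297238466
cup [0.50105622 0.3819162 ] 7 0.0004245494975050889
lug 0.0 []
side 373 0.16191307787496523 0.28722123146708917
cup [0.54278499 0.32673947] 125 0.0009909360264857988
lug 11.703170209846212 [-171. -166. -165. -164. -163. -163. -161. -157.  -86.  -83.  -83.  -83.
  -82.  -79.  -79.  -79.  -79.  -77.  -76.  -76.  -75.  -75.  -73.  -73.
  -72.    2.    4.    4.    5.    6.    6.    7.   12.   12.   12.   14.
   17.]
```

View pics/h1.png

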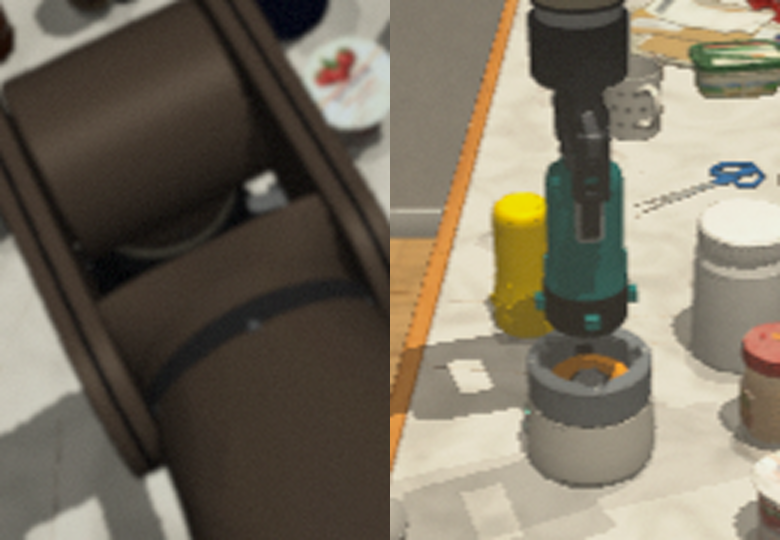

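The side view shows the cup held upright at crop (585,250), centred over the socket at (590,365), with its lugs at about the slots' yaw. Next I'll lower it gently.

{"api": "play_rows", "payload": {"increments": [1, -0.6, 15, 0, 0, 0, -1, 1, -0.6, 28, 0, 0, 0, -1, 1, -0.6, 36, 0, 0, 0, -1, 1, -0.6, 41, 0, 0, 0, -1, 1, -0.6, 45, 0, 0, 0, -1, 1, -0.6, 48, 0, 0, 0, -1, 1, -0.6, 50, 0, 0, 0, -1, 1, -0.6, 50, 0, 0, 0, -1]}}

```text
time_s: 5.2
tcp_pos: [0.5438, 0.3284, 0.1993]
tool_rot: [-0.0, 0.995, 0.101, 0.0]
contact_force: [0.6, -1.3, -2.8]
grip_width: 0.727
grasp_force: 66.8
```

{"api": "play_rows", "payload": {"increments": [0, 0, 2, 0, 0, 0, -1, 0, 0, 4, 0, 0, 0, -1, 0, 0, 6, 0, 0, 0, -1, 0, 0, 8, 0, 0, 0, -1, 0, 0, 10, 0, 0, 0, -1, 0, 0, 11, 0, 0, 0, -1, 0, 0, 11, 0, 0, 0, -1]}}

```text
time_s: 5.9
tcp_pos: [0.5437, 0.3283, 0.188]
tool_rot: [0.0, 0.995, 0.101, -0.0]
contact_force: [-0.2, 0.2, -1.7]
grip_width: 0.724
grasp_force: 66.8
```

{"api": "play_rows", "payload": {"increments": [0, 0, 3, 0, 0, 0, -1, 0, 0, 6, 0, 0, 0, -1, 0, 0, 9, 0, 0, 0, -1, 0, 0, 11, 0, 0, 0, -1, 0, 0, 12, 0, 0, 0, -1, 0, 0, 13, 0, 0, 0, -1, 0, 0, 13, 0, 0, 0, -1], "newtons": 80}}

```text
time_s: 6.6
tcp_pos: [0.5445, 0.3286, 0.1774]
tool_rot: [-0.0, 0.995, 0.101, 0.001]
contact_force: [-2.3, -1.2, 6.9]
grip_width: 0.72
grasp_force: 88.0
```

{"api": "play_rows", "payload": {"increments": [0, 0, 1, 0, 0, 0, -1, 0, 0, 2, 0, 0, 0, -1, 0, 0, 3, 0, 0, 0, -1, 0, 0, 3, 0, 0, 0, -1]}}

```text
time_s: 7.0
tcp_pos: [0.5447, 0.3287, 0.176]
tool_rot: [-0.0, 0.995, 0.101, 0.001]
contact_force: [-3.9, -1.2, 12.1]
grip_width: 0.724
grasp_force: 88.4
```

{"api": "play_rows", "payload": {"increments": [0, 0, 1, 0, 0, 0, -1, 0, 0, 2, 0, 0, 0, -1, 0, 0, 3, 0, 0, 0, -1, 0, 0, 3, 0, 0, 0, -1]}}

```text
time_s: 7.4
tcp_pos: [0.545, 0.3288, 0.1759]
tool_rot: [0.0, 0.995, 0.101, 0.002]
contact_force: [-7.6, -2.7, 19.5]
grip_width: 0.72
grasp_force: 89.1
```

{"api": "play_rows", "payload": {"increments": [-1, 0, 0.5, 0, 0, 0, -1, -2, 0, 0.5, 0, 0, 0, -1, -2, 0, 0.5, 0, 0, 0, -1, -2, 0, 0.5, 0, 0, 0, -1]}}

```text
time_s: 7.8
tcp_pos: [0.5444, 0.3287, 0.1758]
tool_rot: [-0.0, 0.995, 0.101, 0.004]
contact_force: [-4.1, -2.0, 17.3]
grip_width: 0.721
grasp_force: 88.8
```

```bash
python3 - <<'E'
from h import *
o=get_obs();print(o["tcp_pos"],o["contact_force"],o["ft_torque"],o["grasp_force"])
p,d=snapshot("side");x,y=proj("side",[.545,.328,.14]).astype(int)
cv2.imwrite("pics/h2.png",cv2.resize(p[y-80:y+70,x-75:x+75],None,fx=4,fy=4,interpolation=cv2.INTER_CUBIC)[:,:,::-1])
W=cloud("side",d);hs=cv2.cvtColor(p,cv2.COLOR_RGB2HSV)
t=(abs(hs[...,0].astype(int)-88)<14)&(hs[...,1]>80)&(np.hypot(W[...,0]-.545,W[...,1]-.328)<.06);print(W[t][:,2].max(),W[t][:,2].min())
E
```

```text
[0.5444455  0.32867781 0.17582179] [-4.10743777 -1.99245039 17.25935585] [-0.96994656  0.81072232 -0.16286751] 88.77741208299994
0.21625837027518136 0.0967795476302663
```

View pics/h2.png

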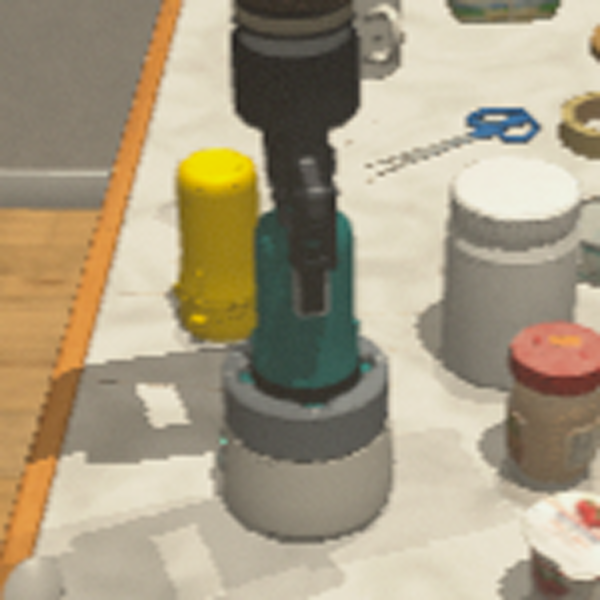

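{"api": "play_rows", "payload": {"increments": [-0.5, 0.5, 1, 0, 0, 0, -1, -1, 1, 2, 0, 0, 0, -1, -1, 1, 2, 0, 0, 0, -1, -1, 1, 2, 0, 0, 0, -1, -1, 1, 2, 0, 0, 0, -1]}}

```text
time_s: 8.35
tcp_pos: [0.5444, 0.3285, 0.1758]
tool_rot: [-0.001, 0.995, 0.101, 0.005]
contact_force: [-4.8, 0.4, 22.1]
grip_width: 0.722
grasp_force: 89.3
```

The picture shows the cup upright, with its cap sunk in the collar at crop (305,390) and the lugs in their slots. The height stays at the home value as the push rises to 22 N, so the cup is on the slot floors.

```bash
python3 -c "from workcell import *; print(sign_off())"
```

```text
the job is handed in; nothing more can be done
None
```

The teal cup is upright and fully home in the blender base; the arm is still gripping it and holding it down against the switch ring with about 22 N, and the job is handed in at 8.35 s.

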